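# Wind the music movement and hold it up to play

### The arm

A 6-joint arm with a two-finger parallel gripper is mounted at the origin on a cart in front of the work surface, level with it; the furniture and walls round the work are solid. World frame = base frame: x ahead of the robot, y to its left, z up, the work surface at z = 0. Lengths are in mm, angles in rad, forces in N, time in s.
With the tool pointing down it reaches from about 350 to 975 mm from the base axis. Payload 7.1 kg.
Tool frame: the origin (TCP) lies midway between the tips of the shut fingers; the grasp point (between the pads) lies ctrl.grip_point_offset behind it (ctrl.grip_point_offset is the distance from the TCP to the grasp point, in mm); z points along the fingers, y is the line along which they close (so a half turn about z gives the same grasp; the last joint's range is limited). The gripper opens to 88 mm and grips with 3 to 60 N. Pads are 20 mm wide; open, the fingers measure 115 mm over their backs; the gripper's body (75 mm by 178 mm) begins 61 mm behind the grasp point.
Start: joints at [1.226, 0.423, 1.63, -0, 1.089, -0.019], TCP at [200.01, 592.116, 222.675] pointing down, gripper open.
Joint ranges: [-3, 3], [-0.9, 2.11], [0.09, 2.58], [-1.31, 4.45], [0.11, 2.69], [-2.54, 2.54]. Speed limits (rad/s): [2.39, 2.39, 3.01, 3.14, 3.14, 3.14].

### API

Orientations are given as a rotation vector (axis times angle).
In Python, from workcell import ctrl gives the robot as it stands.
- The arm moves only by the tool apply_moves, never from a script. Its argument "targets" is a list of rows, each an object of numbers: "tx", "ty", "tz": the shift along the world's x, y, z in m; "spin": the turn about the world's z in degrees. In form: [{"tx": .., "ty": .., "tz": .., "spin": ..}, ...]. A call has exactly 8 rows; each row is the pose to reach, as a shift and turn from the pose commanded when the call began; what a row does not reach only later rows make up. A row lasts 1/10 s, in which the tool goes at most 50 mm and 8.59 degrees, less where a joint would pass 70% of its speed; a pose out of reach is approached as far as the arm can. A call with a gripper value outside its range is refused whole. "gripper" is the closure, from -1 (fully open) to 1 (shut), set as the call begins (left out, the last holds). The fingers move at their own pace and stop on an object; the grip force is fixed at half the most. Time passes only in rows, so rows that repeat a pose let the fingers close, or fill a call up. It gives the time, the measured TCP pose, the force, the opening and the grip force at its end, in the units of the state.
- ctrl.get_obs(): the state, without advancing time (a new reading comes with each control period).
- ctrl.get_image(name): name is "scene" or "top"; returns the picture (384x512x3 uint8, red, green, blue); there is no depth.
- ctrl.get_calibration(name): a dict with "fov_y" (degrees; the focal length in pixels is half the picture's height over the tangent of half this angle, whatever the lens; pixels are square), "cx", "cy" (the principal point, pixels), "rvec" (rotation vector, rad) and "tvec" (3), from world to camera coordinates, as OpenCV has them. Camera axes: x right, y down, z forward; pixel columns grow to the right and rows downward; lengths in mm; the calibration is good to about 2 mm. A picture is of the moment at which its call begins. get_calibration takes no time and is no camera call.
- ctrl.close_job(): hands the job in; it is judged then, once.
Trained networks look in the newest picture that a camera, given by its name, has taken for a name from the list of things; names that differ only in an ending like _2 or _b are one class to them, and where a whole thing is asked for, a point or a joint stands for the part that bears it (a point fixed in the world has none). Each returns a list of dicts, best first, with "score" (0 to 1); they miss things now and then, are a little off and sometimes report something else, mostly with a low value. They report only what shows in the picture. A call takes as long as a camera call. They do not tell look-alikes from the thing itself.
- ctrl.outline_of(name, camera): "pixels" (384x512 bool, what is visible of it) and "box" ([left, top, right, bottom] in pixels, round what is visible of it).
- ctrl.pinpoint(name, camera): "uv" ([column, row] in pixels: a listed point, or the origin of a listed thing).
The state is a dict: "t": time; "qpos": joint angles; "qvel": joint speeds; "joint_torque": joint torques, N m; "ee_pos": TCP position; "orientation": TCP orientation; "ft_force": force on the tool from outside, world axes, zero at the start; "moment": the same for the moment, N m; "width": finger opening in mm; "grasp_force": force on a finger pad.
Only numpy, scipy, OpenCV 4.12 (cv2) and the standard library are available. Lean on these libraries where they do the work, as an engineer would, in place of code of your own. Each camera call takes 0.05 s, during which the arm holds its last target. There are 200 camera calls.

### The job

Wind up the music movement while it sits in its bench nest: turn its key clockwise, in several partial turns, until it comes to its stop with the red ear at the red mark. Then take the movement by its case, not by the key, lift it clear of the nest and hold it steady and level in the air, a good 10 cm above the nest, so that it can be heard playing free of the bench; finish while still holding it there. Do not push or knock over the mug, jar, bottle, solder reel and spray can standing around it.

Things in the scene. Friction and masses are not known exactly. Their poses are not given: they have to be found in the camera images.
- movement: music movement for a glass music box, loose, 0.3 to 0.5 kg, centre of mass near the middle: wooden case with brass top plate, 84 mm long (x), 54 wide (y), 46 tall, the winding key on the middle of the top, rising 26 mm above it. Origin: centre of the case's underside, z up, +x towards the end with the small red mark on top. Grasp the case across its 54 mm width, at mid length.
- nest: bench nest, fixed to the bench: plywood plate 150 (x) by 116 (y) mm with a blue felt pad, its top 12 mm above the bench, carrying the movement. Four aluminium corner angles (1.5 mm play, 10 mm above the pad) keep the case from turning; the middle 55 mm of its long sides is open. Origin: centre of the plate's underside; the movement starts 12 mm above it, axes alike.
- key (a joint): key's turn in rad, growing as wound clockwise from above; 4.0 = fully wound, a hard stop with the red ear at the red mark. The ear's direction, counterclockwise from the movement's +x, is 4.0 minus this value. Starts at 0.2 to 1.6. Winding takes 0.05 to 0.09 N m; friction holds the key where it is let go, but turning it back by hand unwinds it.
- key_bow: flat two-eared grip of the brass key, 36 mm long (x, ear to ear), 8 thick (y), 18 tall, the ear on the +x side painted red. Origin on the key's axis, 8 mm above the movement's top plate, z up; the ears reach 18 mm above it. Pinch it across its 8 mm thickness from above. It turns with the key.
- mug_tea: orange mug, 81 mm wide, 101 mm tall, a bystander at the back. Origin: centre of its underside.
- jar_patina: clear jar with black lid, 81 mm across, 141 mm tall, a bystander at the back. Origin: centre of its underside.
- bottle_flux: white squeeze bottle with red spout, 55 mm across, 172 mm tall, a bystander at the back. Origin: centre of its underside.
- solder_reel: cream reel of solder wire, 60 x 93 x 43 mm, a bystander at the right. Origin: centre of its underside.
- spray_oil: pink spray can with purple cap, 58 mm across, 217 mm tall, a bystander at the back right. Origin: centre of its underside.
Things that resemble listed ones, but are neither listed nor needed, are in the scene too. Leave any blue or green look-alike of the movement alone.

How it is judged:
By the outcome, as a careful person would: the job done as asked, in the order asked, and still so for the second after the job is handed in, while the arm keeps its last pose, push and grip.
It also fails if it takes over 64 s, if anything falls off the work surface, if the arm or the gripper's body presses on something with over 40 N, if the wrist force passes 120 N, or if a joint passes its speed limit or range.

## Working session

There is one attempt and no reset: what is moved stays moved. The work goes in short steps, Python scripts to look and compute and a tool call to move; the robot and the scene stay as the last step left them, time stands still between calls to the robot, and variables do not carry over. Pictures are saved under pics/ and viewed, at most 10 in all, crops included, and the job is handed in when it is done.

Besides the shell and the picture viewer there is one more tool, called after "Request:" as name([rows], argument=value, ...), one row to a line, values as JSON. apply_moves: Moves the arm, as the interface text tells. Its arguments: {"type":"object","properties":{"targets":{"type":"array"},"gripper":{"type":"number"}},"required":["targets"]}

```bash
mkdir -p pics
cat > h.py <<'E'
import numpy as np, cv2
from workcell import ctrl
def cam(n):
    c=ctrl.get_calibration(n); f=192/np.tan(np.radians(c['fov_y']/2))
    K=np.array([[f,0,c['cx']],[0,f,c['cy']],[0,0,1]]); R=cv2.Rodrigues(np.array(c['rvec'],float))[0]
    return K,R,np.array(c['tvec'],float).ravel()
def at_z(n,uv,z):
    K,R,t=cam(n); d=R.T@np.linalg.inv(K)@np.array([uv[0],uv[1],1.]); o=-R.T@t
    return o+d*(z-o[2])/d[2]
def proj(n,p):
    K,R,t=cam(n); q=K@(R@np.asarray(p,float)+t); return q[:2]/q[2]
E
python3 - <<'E'
from h import *
ims=[]
for n in('scene','top'):
    im=ctrl.get_image(n); cv2.imwrite(f'pics/{n}0.png',im[:,:,::-1])
    K,R,t=cam(n); print(n,K[0,0],(-R.T@t).round(), R[2].round(2), [k for k in ctrl.get_calibration(n)])
    for o,z in(('movement',12),('nest',0),('key_bow',66)):
        for r in ctrl.pinpoint(o,n): print(n,o,round(r['score'],2),np.round(r['uv'],1),at_z(n,r['uv'],z).round(1))
print(ctrl.grip_point_offset, ctrl.get_obs())
E
```

```text
scene 390.2304254294329 [ 164. -462.  631.] [ 0.55  0.49 -0.67] ['fov_y', 'cx', 'cy', 'rvec', 'tvec']
scene movement 0.84 [133.7 199.6] [459.6 170.1  12. ]
scene movement 0.78 [217.6 206.2] [576.7  15.9  12. ]
scene movement 0.7 [191.1 165.7] [630.9 170.3  12. ]
scene nest 0.69 [219.3 212.2] [574.1   8.3   0. ]
scene key_bow 0.51 [187.7 151.6] [620.  162.5  66. ]
scene key_bow 0.43 [215.5 187.9] [576.4  18.5  66. ]
scene key_bow 0.41 [127.8 180.5] [460.2 175.5  66. ]
top 425.2428327705559 [ 508.  -43. 1224.] [ 0.08 -0.   -1.  ] ['fov_y', 'cx', 'cy', 'rvec', 'tvec']
top movement 0.82 [225.7 200.4] [570.  18.  12.]
top movement 0.66 [166.8 242. ] [452.9 184.3  12. ]
top nest 0.67 [227.1 202.2] [565.4  14.5   0. ]
top nest 0.6 [219.  127.5] [783.9  38.3   0. ]
top key_bow 0.58 [165.5 177.8] [629.7 179.9  66. ]
top key_bow 0.55 [228.1 201.2] [565.1   8.7  66. ]
top key_bow 0.38 [163.1 239.9] [461.  184.2  66. ]
18.700000000000003 {'t': 0.4, 'qpos': array([ 1.22601097e+00,  4.23236535e-01,  1.62999026e+00,  5.64876705e-06,
        1.08860746e+00, -1.89914420e-02]), 'qvel': array([-0.00017435, -0.0024333 , -0.00281132, -0.00045046,  0.00013763,
        0.00148125]), 'joint_torque': array([ 7.89916339e-04, -5.44018149e+01, -2.73665589e+01,  6.43872307e-02,
        1.87648094e-02, -4.82356393e-05]), 'ee_pos': array([199.97845555, 592.05333766, 222.55422149]), 'orientation': array([-5.09491788e-01, -3.09995433e+00,  3.71824555e-04]), 'ft_force': array([ 0.44841699, -0.05907709,  0.70758167]), 'moment': array([ 0.01508516, -0.06155228,  0.02516252]), 'grasp_force': 0.0, 'width': 88.19283741086755}
```

View pics/scene0.png

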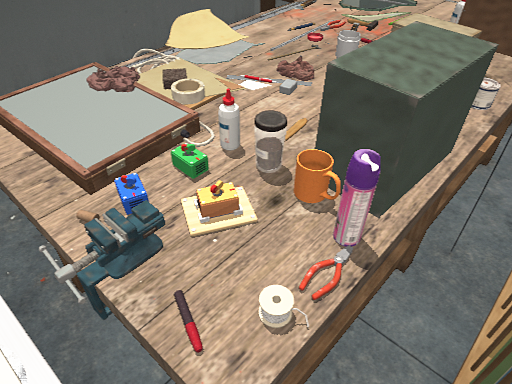

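View pics/top0.png

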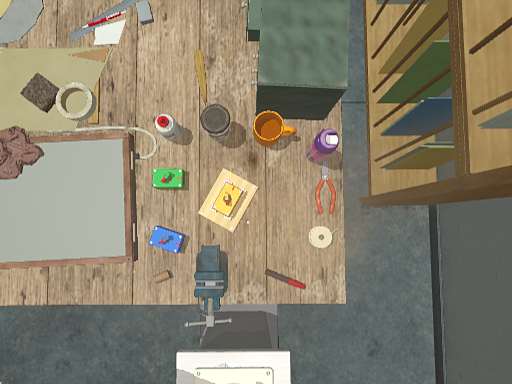

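Three look-alikes: blue at scene (131,190), green at (189,160), and wood/brass in the plywood nest at (218,202) / top (228,200). The nest one matches the description, so I'll check it in a close crop.

Run:
```python
from h import *
a=cv2.imread('pics/top0.png')[160:240,185:270]; b=cv2.imread('pics/scene0.png')[165:245,170:265]
f=lambda x:cv2.resize(x,(400,520),interpolation=cv2.INTER_CUBIC)
a=cv2.resize(a,None,fx=5,fy=5,interpolation=cv2.INTER_CUBIC)[:, :400]
b=cv2.resize(b,None,fx=4,fy=5,interpolation=cv2.INTER_CUBIC)[:400]
cv2.imwrite('pics/crop.png',np.hstack([a,b]))
for o,z in(('nest',10),('movement',58),('key_bow',75)):
  for n in('top','scene'):
    for r in ctrl.outline_of(o,n):
        rc=cv2.minAreaRect(np.argwhere(r['pixels'])[:,::-1].astype(np.float32))
        pts=np.array([at_z(n,p,z)[:2] for p in np.argwhere(r['pixels'])[:,::-1]],np.float32)
        w=cv2.minAreaRect(pts)
        print(o,n,round(r['score'],2),np.round(r['box']),'world rect',np.round(w[0],1),np.round(w[1],1),round(w[2],1))
for o in('mug_tea','jar_patina','bottle_flux','solder_reel','spray_oil'):
    r=ctrl.pinpoint(o,'top')
    print(o,[(round(q['score'],2),at_z('top',q['uv'],0).round()) for q in r[:2]])
# top plate (yellow) segmentation
im=cv2.imread('pics/top0.png'); hsv=cv2.cvtColor(im,cv2.COLOR_BGR2HSV)
m=cv2.inRange(hsv,(18,170,150),(35,255,255)); m[:170]=0;m[230:]=0;m[:,:195]=0;m[:,265:]=0
pts=np.array([at_z('top',p,58)[:2] for p in np.argwhere(m)[:,::-1]],np.float32); print(len(pts),cv2.minAreaRect(pts))
```

```text
nest top 0.84 [196. 170. 255. 231.] world rect [572.1  12.7] [113.8 148. ] 60.7
nest scene 0.95 [182. 188. 259. 239.] world rect [570.6  10. ] [121.5 150.5] 61.1
movement top 0.93 [154. 170. 186. 191.] world rect [628.6 172. ] [88.5 52.6] 89.8
movement top 0.68 [211. 182. 243. 216.] world rect [568.9  10.5] [60.9 87.4] 60.0
movement top 0.66 [228. 192. 231. 204.] world rect [571.5  13.4] [33.   8.2] 0.1
movement top 0.65 [146. 226. 185. 255.] world rect [461.6 175.9] [88.8 60.2] 70.3
movement scene 0.83 [196. 182. 238. 217.] world rect [562.6   0.7] [105.3  88.2] 60.7
movement scene 0.76 [173. 140. 208. 182.] world rect [608.  145.1] [131.4  81.1] 80.2
movement scene 0.55 [113. 174. 148. 217.] world rect [448.3 148.3] [128.5  55.1] 69.8Traceback (most recent call last):
  File "<stdin>", line 11, in <module>
  File "h.py", line 8, in at_z
    K,R,t=cam(n); d=R.T@np.linalg.inv(K)@np.array([uv[0],uv[1],1.]); o=-R.T@t
          ~~~^^^
  File "h.py", line 4, in cam
    c=ctrl.get_calibration(n); f=192/np.tan(np.radians(c['fov_y']/2))
ValueError: time passes only in moves, steps and waits
```

View pics/crop.png

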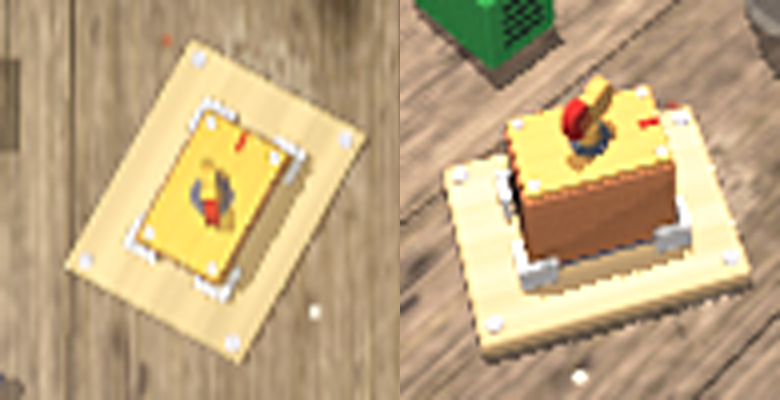

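The wooden case in the nest is the one wanted. Its red mark is on the upper-right end at top (233,188), and its red ear is near top (227,202).

```bash
sed -i 's/^def cam/from functools import lru_cache\n@lru_cache(None)\ndef cam/' h.py
python3 - <<'E'
from h import *
from scipy.optimize import minimize
red={};yel={}
for n,(x0,y0,x1,y1) in {'top':(212,183,244,216),'scene':(196,178,245,220)}.items():
    im=cv2.imread(f'pics/{n}0.png'); h=cv2.cvtColor(im,cv2.COLOR_BGR2HSV)
    m=cv2.inRange(h,(0,150,100),(6,255,255))|cv2.inRange(h,(172,150,100),(180,255,255))
    z=np.zeros_like(m); z[y0:y1,x0:x1]=m[y0:y1,x0:x1]
    k,l,s,c=cv2.connectedComponentsWithStats(z,connectivity=8)
    for i in range(1,k): print(n,s[i],c[i].round(1), 'z58',at_z(n,c[i],58).round(1)[:2],'z76',at_z(n,c[i],76).round(1)[:2])
m=0
im=cv2.imread('pics/top0.png'); hsv=cv2.cvtColor(im,cv2.COLOR_BGR2HSV)
m=cv2.inRange(hsv,(18,170,150),(35,255,255)); m[:180]=0;m[220:]=0;m[:,:205]=0;m[:,250:]=0
pts=np.array([at_z('top',p,58)[:2] for p in np.argwhere(m)[:,::-1]],np.float32); print('plate',len(pts),cv2.minAreaRect(pts))
for ang in range(90,360,30):
    a=np.radians(ang); c=np.array([570,12,76.])
    print(ang,proj('top',c+[12*np.cos(a),12*np.sin(a),0]).round(1),proj('scene',c+[12*np.cos(a),12*np.sin(a),0]).round(1))
print('nest c', [ (n,proj(n,(570,12,58)).round(1),proj(n,(570,12,76)).round(1)) for n in('top','scene')])
for o in ('key_bow',):
  for n in('top','scene'):
    for r in ctrl.outline_of(o,n): print(o,n,round(r['score'],2),np.round(r['box']))
for o,z in(('mug_tea',0),('jar_patina',0),('bottle_flux',0),('solder_reel',0),('spray_oil',0)):
    print(o,[(round(q['score'],2),at_z('top',q['uv'],z).round()) for q in ctrl.pinpoint(o,'top')[:2]])
E
```

```text
top [233 188   1   1   1] [233. 188.] z58 [601.7  -4.4] z76 [600.3  -5. ]
top [226 200   3   5  11] [227. 202.] z58 [563.3  12.1] z76 [562.4  11.2]
scene [211 185   6   8  35] [213.2 188.1] z58 [578.2  28.4] z76 [565.2  13. ]
scene [238 186   1   1   1] [238. 186.] z58 [620.8  -6. ] z76 [606.5 -20.3]
scene [230 189   5   1   5] [232. 189.] z58 [604.7  -3.4] z76 [590.8 -17.8]
plate 14 ((573.112060546875, 14.768781661987305), (43.33631134033203, 79.81316375732422), 61.495201110839844)
90 [222.3 199.2] [211.3 184.7]
120 [222.9 201.4] [209.8 186.4]
150 [224.5 203. ] [209.7 188.3]
180 [226.7 203.6] [211. 190.]
210 [228.9 203. ] [213.5 191. ]
240 [230.6 201.4] [216.5 190.9]
270 [231.2 199.2] [219.1 189.9]
300 [230.6 197. ] [220.6 188.2]
330 [228.9 195.3] [220.7 186.2]
nest c [('top', array([227. , 199.5]), array([226.7, 199.2])), ('scene', array([215.6, 193.5]), array([215.2, 187.3]))]
key_bow top 0.62 [161. 174. 172. 185.]
key_bow top 0.38 [227. 193. 231. 204.]
key_bow scene 0.59 [122. 177. 140. 191.]
mug_tea [(0.98, array([ 757., -119.,    0.]))]
jar_patina [(0.81, array([784.,  48.,   0.]))]
bottle_flux [(0.68, array([777., 171.,   0.]))]
solder_reel [(0.57, array([ 463., -265.,    0.]))]
spray_oil [(0.58, array([ 713., -240.,    0.]))]
```

Request:
apply_moves([
  {"tx":0.027,"ty":-0.042,"tz":0,"spin":3},
  {"tx":0.054,"ty":-0.084,"tz":0,"spin":6},
  {"tx":0.081,"ty":-0.126,"tz":0,"spin":9},
  {"tx":0.108,"ty":-0.168,"tz":0,"spin":12},
  {"tx":0.135,"ty":-0.21,"tz":0,"spin":15},
  {"tx":0.162,"ty":-0.252,"tz":0,"spin":18},
  {"tx":0.188,"ty":-0.294,"tz":0,"spin":18.6},
  {"tx":0.215,"ty":-0.336,"tz":0,"spin":18.6},
], gripper=0.3)

```text
t: 1.75
ee_pos: [415.8, 254.4, 223.0]
orientation: [0.001, 3.141, 0.001]
ft_force: [-0.1, 0.5, -0.6]
width: 31.2
grasp_force: 0.0
```

Request:
apply_moves([
  {"tx":0.026,"ty":-0.041,"tz":-0.0,"spin":0},
  {"tx":0.052,"ty":-0.082,"tz":-0.01,"spin":0},
  {"tx":0.078,"ty":-0.123,"tz":-0.02,"spin":0},
  {"tx":0.104,"ty":-0.164,"tz":-0.04,"spin":0},
  {"tx":0.13,"ty":-0.204,"tz":-0.06,"spin":0},
  {"tx":0.1565,"ty":-0.2436,"tz":-0.08,"spin":0},
  {"tx":0.1565,"ty":-0.2436,"tz":-0.1,"spin":0},
  {"tx":0.1565,"ty":-0.2436,"tz":-0.1,"spin":0},
])

```text
t: 2.55
ee_pos: [570.2, 11.0, 120.0]
orientation: [-0.006, -3.137, -0.0]
ft_force: [0.7, 0.1, -0.5]
width: 30.3
grasp_force: 0.0
```

Run:
```python
from h import *
o=ctrl.get_obs();print(o['ee_pos'],o['qpos'])
out=[]
for n,(x,y,w,hh) in {'scene':(175,130,90,100),'top':(185,150,85,100)}.items():
    im=ctrl.get_image(n)[:,:,::-1].copy(); print(n,proj(n,o['ee_pos']),proj(n,(571.5,12.5,84)))
    out.append(cv2.resize(im[y:y+hh,x:x+w],(390,500),interpolation=cv2.INTER_CUBIC))
cv2.imwrite('pics/over.png',np.hstack(out))
```

```text
[570.20656261  10.98223739 119.99777367] [-1.61184155e-03  4.84113080e-01  1.81680870e+00  5.63359999e-06
  8.45504600e-01 -1.56849577e+00]
scene [214.50979977 171.47333424] [215.34257401 184.00327825]
top [226.28277408 198.20491159] [226.37794037 198.4763222 ]
```

View pics/over.png

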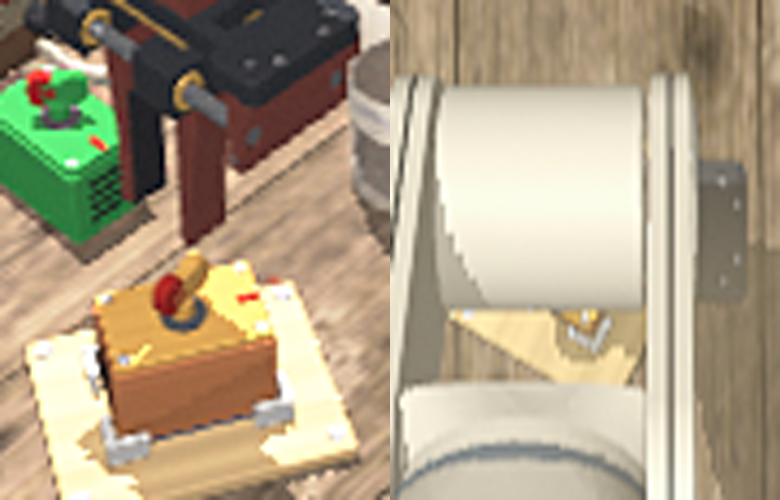

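Scene crop: red ear at ~(214,189), plain ear at ~(219,183), and the collar below. The fingers are open across the bow, which lies at about 185° in the world.

Request:
apply_moves([
  {"tx":0.0015,"ty":0,"tz":-0.01,"spin":5},
  {"tx":0.0015,"ty":0,"tz":-0.02,"spin":5},
  {"tx":0.0015,"ty":0,"tz":-0.03,"spin":5},
  {"tx":0.0015,"ty":0,"tz":-0.04,"spin":5},
  {"tx":0.0015,"ty":0,"tz":-0.048,"spin":5},
  {"tx":0.0015,"ty":0,"tz":-0.056,"spin":5},
  {"tx":0.0015,"ty":0,"tz":-0.056,"spin":5},
  {"tx":0.0015,"ty":0,"tz":-0.056,"spin":5},
])

```text
t: 3.45
ee_pos: [572.9, 12.5, 66.5]
orientation: [0.135, -3.138, -0.0]
ft_force: [-1.1, -0.5, -0.6]
width: 30.5
grasp_force: 0.0
```

Request:
apply_moves([
  {"tx":0,"ty":0,"tz":0,"spin":0},
  {"tx":0,"ty":0,"tz":0,"spin":0},
  {"tx":0,"ty":0,"tz":0,"spin":0},
  {"tx":0,"ty":0,"tz":0,"spin":0},
  {"tx":0,"ty":0,"tz":0,"spin":0},
  {"tx":0,"ty":0,"tz":0,"spin":0},
  {"tx":0,"ty":0,"tz":0,"spin":0},
  {"tx":0,"ty":0,"tz":0,"spin":0},
], gripper=1)

```text
t: 4.25
ee_pos: [573.3, 12.9, 67.1]
orientation: [-0.135, 3.138, 0.001]
ft_force: [-1.2, 3.9, 6.8]
width: 7.8
grasp_force: 36.7
```

Run:
```python
from h import *
o=ctrl.get_obs();print({k:np.round(o[k],3) for k in('t','ee_pos','ft_force','moment','width','grasp_force')})
```

```text
{'t': np.float64(4.25), 'ee_pos': array([573.322,  12.872,  67.143]), 'ft_force': array([-1.19 ,  3.87 ,  6.797]), 'moment': array([ 0.677,  0.179, -0.032]), 'width': np.float64(7.844), 'grasp_force': np.float64(36.688)}
```

Gripped flush (7.8 mm). First partial turn.

Request:
apply_moves([
  {"tx":0,"ty":0,"tz":0,"spin":-6},
  {"tx":0,"ty":0,"tz":0,"spin":-13},
  {"tx":0,"ty":0,"tz":0,"spin":-20},
  {"tx":0,"ty":0,"tz":0,"spin":-27},
  {"tx":0,"ty":0,"tz":0,"spin":-34},
  {"tx":0,"ty":0,"tz":0,"spin":-41},
  {"tx":0,"ty":0,"tz":0,"spin":-48},
  {"tx":0,"ty":0,"tz":0,"spin":-48},
])

```text
t: 5.05
ee_pos: [573.7, 13.2, 67.2]
orientation: [1.158, 2.919, 0.002]
ft_force: [-0.7, 5.5, 5.9]
width: 7.8
grasp_force: 36.7
```

Run:
```python
from h import *
o=ctrl.get_obs();print({k:np.round(o[k],3) for k in('t','ee_pos','ft_force','moment','width','grasp_force')})
im=ctrl.get_image('scene')[140:240,170:270,::-1];cv2.imwrite('pics/t1.png',cv2.resize(im,(600,600),interpolation=cv2.INTER_CUBIC))
```

```text
{'t': np.float64(5.05), 'ee_pos': array([573.678,  13.213,  67.224]), 'ft_force': array([-0.73 ,  5.477,  5.88 ]), 'moment': array([ 0.952,  0.03 , -0.005]), 'width': np.float64(7.842), 'grasp_force': np.float64(36.654)}
```

View pics/t1.png

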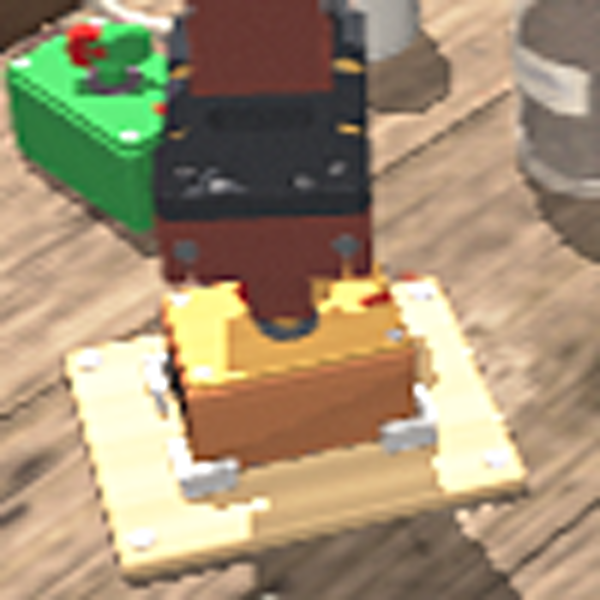

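Red ear shows to the left of the fingers at ~(210,188), the bow turns with the gripper, and the case sits square in its nest. On with the second part turn.

Request:
apply_moves([
  {"tx":0,"ty":0,"tz":0,"spin":-7},
  {"tx":0,"ty":0,"tz":0,"spin":-14},
  {"tx":0,"ty":0,"tz":0,"spin":-21},
  {"tx":0,"ty":0,"tz":0,"spin":-28},
  {"tx":0,"ty":0,"tz":0,"spin":-35},
  {"tx":0,"ty":0,"tz":0,"spin":-42},
  {"tx":0,"ty":0,"tz":0,"spin":-49},
  {"tx":0,"ty":0,"tz":0,"spin":-49},
])

```text
t: 5.9
ee_pos: [574.4, 13.3, 67.3]
orientation: [2.264, 2.176, 0.004]
ft_force: [1.1, 6.8, 5.3]
width: 7.3
grasp_force: 36.5
```

Request:
apply_moves([
  {"tx":0,"ty":0,"tz":0,"spin":0},
  {"tx":0,"ty":0,"tz":0,"spin":0},
  {"tx":0,"ty":0,"tz":0,"spin":0},
  {"tx":0,"ty":0,"tz":0,"spin":0},
  {"tx":0,"ty":0,"tz":0,"spin":0},
  {"tx":0,"ty":0,"tz":0,"spin":0},
  {"tx":0,"ty":0,"tz":0,"spin":0},
  {"tx":0,"ty":0,"tz":0,"spin":0},
], gripper=0.4)

```text
t: 6.7
ee_pos: [573.0, 12.5, 66.7]
orientation: [-2.261, -2.181, 0.0]
ft_force: [-0.3, 0.0, 0.3]
width: 26.4
grasp_force: 0.0
```

Run:
```python
from h import *
o=ctrl.get_obs();print({k:np.round(o[k],3) for k in('t','ee_pos','ft_force','moment','width','grasp_force','orientation','qpos')})
```

```text
{'t': np.float64(6.7), 'ee_pos': array([573.008,  12.508,  66.651]), 'ft_force': array([-0.283,  0.002,  0.326]), 'moment': array([-0.081,  0.085,  0.013]), 'width': np.float64(26.381), 'grasp_force': np.float64(0.0), 'orientation': array([-2.261, -2.181,  0.   ]), 'qpos': array([ 1.000e-03,  5.690e-01,  1.833e+00, -0.000e+00,  7.400e-01,
        3.700e-02])}
```

Request:
apply_moves([
  {"tx":0.0015,"ty":0.001,"tz":-0.002,"spin":0},
  {"tx":0.0015,"ty":0.001,"tz":-0.002,"spin":0},
  {"tx":0.0015,"ty":0.001,"tz":-0.002,"spin":0},
  {"tx":0.0015,"ty":0.001,"tz":-0.002,"spin":0},
  {"tx":0.0015,"ty":0.001,"tz":-0.002,"spin":0},
  {"tx":0.0015,"ty":0.001,"tz":-0.002,"spin":0},
  {"tx":0.0015,"ty":0.001,"tz":-0.002,"spin":0},
  {"tx":0.0015,"ty":0.001,"tz":-0.002,"spin":0},
])

```text
t: 7.5
ee_pos: [574.5, 13.5, 64.7]
orientation: [2.261, 2.181, 0.0]
ft_force: [0.1, -0.8, 0.3]
width: 26.4
grasp_force: 0.0
```

Request:
apply_moves([
  {"tx":0,"ty":0,"tz":0,"spin":0},
  {"tx":0,"ty":0,"tz":0,"spin":0},
  {"tx":0,"ty":0,"tz":0,"spin":0},
  {"tx":0,"ty":0,"tz":0,"spin":0},
  {"tx":0,"ty":0,"tz":0,"spin":0},
  {"tx":0,"ty":0,"tz":0,"spin":0},
  {"tx":0,"ty":0,"tz":0,"spin":0},
  {"tx":0,"ty":0,"tz":0,"spin":0},
], gripper=1)

```text
t: 8.3
ee_pos: [574.6, 13.5, 64.7]
orientation: [2.261, 2.181, 0.0]
ft_force: [0.6, 0.1, -0.8]
width: 9.0
grasp_force: 30.0
```

Request:
apply_moves([
  {"tx":0,"ty":0,"tz":0,"spin":-7},
  {"tx":0,"ty":0,"tz":0,"spin":-14},
  {"tx":0,"ty":0,"tz":0,"spin":-21},
  {"tx":0,"ty":0,"tz":0,"spin":-28},
  {"tx":0,"ty":0,"tz":0,"spin":-35},
  {"tx":0,"ty":0,"tz":0,"spin":-42},
  {"tx":0,"ty":0,"tz":0,"spin":-49},
  {"tx":0,"ty":0,"tz":0,"spin":-49},
])

```text
t: 9.1
ee_pos: [574.9, 13.5, 64.7]
orientation: [2.962, 1.045, 0.001]
ft_force: [1.7, -0.3, -0.8]
width: 8.9
grasp_force: 30.0
```

```bash
cat >> h.py <<'E'
def st():
    o=ctrl.get_obs();print({k:np.round(o[k],3).tolist() for k in('t','ee_pos','ft_force','moment','width','grasp_force')}, 'theta',round(2*np.degrees(np.arctan2(o['orientation'][1],o['orientation'][0]))-90,1)); return o
E
python3 -c "
from h import *
st();im=ctrl.get_image('scene')[140:240,170:270,::-1];cv2.imwrite('pics/t2.png',cv2.resize(im,(600,600),interpolation=cv2.INTER_CUBIC))"
```

```text
{'t': 9.1, 'ee_pos': [574.871, 13.499, 64.716], 'ft_force': [1.742, -0.321, -0.846], 'moment': [-0.068, -0.212, 0.005], 'width': 8.894, 'grasp_force': 30.001} theta -51.1
```

View pics/t2.png

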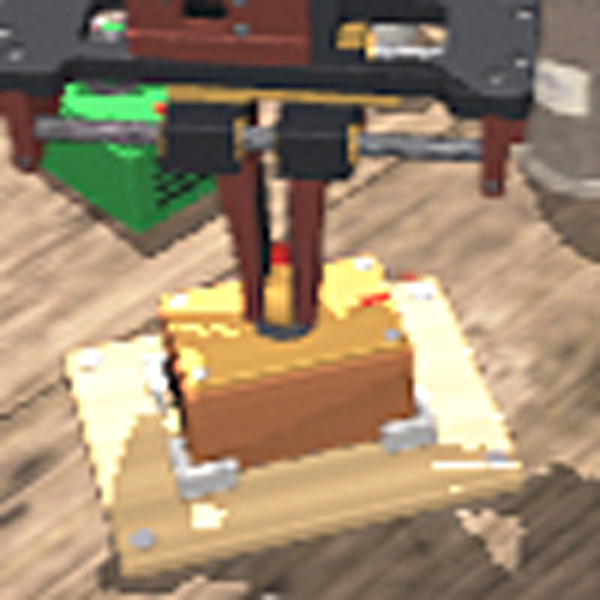

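Red ear now points away from the camera at (217,182), about 39° in the world, so about 68° remain. Let go, take it afresh and carry on.

Request:
apply_moves([
  {"tx":0,"ty":0,"tz":0,"spin":0},
  {"tx":0,"ty":0,"tz":0,"spin":0},
  {"tx":0,"ty":0,"tz":0,"spin":0},
  {"tx":0,"ty":0,"tz":0,"spin":0},
  {"tx":0,"ty":0,"tz":0,"spin":0},
  {"tx":0,"ty":0,"tz":0,"spin":0},
  {"tx":0,"ty":0,"tz":0,"spin":0},
  {"tx":0,"ty":0,"tz":0,"spin":0},
], gripper=0.5)

```text
t: 9.95
ee_pos: [574.5, 13.5, 64.7]
orientation: [-2.962, -1.047, 0.0]
ft_force: [0.5, 0.3, -0.8]
width: 22.2
grasp_force: 0.0
```

Request:
apply_moves([
  {"tx":0,"ty":0,"tz":0,"spin":0},
  {"tx":0,"ty":0,"tz":0,"spin":0},
  {"tx":0,"ty":0,"tz":0,"spin":0},
  {"tx":0,"ty":0,"tz":0,"spin":0},
  {"tx":0,"ty":0,"tz":0,"spin":0},
  {"tx":0,"ty":0,"tz":0,"spin":0},
  {"tx":0,"ty":0,"tz":0,"spin":0},
  {"tx":0,"ty":0,"tz":0,"spin":0},
], gripper=1)

```text
t: 10.75
ee_pos: [574.6, 13.5, 64.7]
orientation: [2.962, 1.047, 0.0]
ft_force: [0.0, -1.3, -0.6]
width: 9.3
grasp_force: 30.0
```

Request:
apply_moves([
  {"tx":0,"ty":0,"tz":0,"spin":-7},
  {"tx":0,"ty":0,"tz":0,"spin":-14},
  {"tx":0,"ty":0,"tz":0,"spin":-21},
  {"tx":0,"ty":0,"tz":0,"spin":-28},
  {"tx":0,"ty":0,"tz":0,"spin":-35},
  {"tx":0,"ty":0,"tz":0,"spin":-42},
  {"tx":0,"ty":0,"tz":0,"spin":-49},
  {"tx":0,"ty":0,"tz":0,"spin":-49},
])

```text
t: 11.55
ee_pos: [574.7, 13.5, 64.7]
orientation: [3.129, -0.277, 0.001]
ft_force: [0.8, -1.3, -0.7]
width: 9.2
grasp_force: 30.0
```

```bash
python3 -c "
from h import *
st()"
```

```text
{'t': 11.55, 'ee_pos': [574.68, 13.479, 64.678], 'ft_force': [0.785, -1.268, -0.709], 'moment': [-0.185, -0.021, 0.033], 'width': 9.163, 'grasp_force': 30.001} theta -100.1
```

Request:
apply_moves([
  {"tx":0,"ty":0,"tz":0,"spin":-4},
  {"tx":0,"ty":0,"tz":0,"spin":-8},
  {"tx":0,"ty":0,"tz":0,"spin":-12},
  {"tx":0,"ty":0,"tz":0,"spin":-15},
  {"tx":0,"ty":0,"tz":0,"spin":-17},
  {"tx":0,"ty":0,"tz":0,"spin":-18},
  {"tx":0,"ty":0,"tz":0,"spin":-19},
  {"tx":0,"ty":0,"tz":0,"spin":-19},
])

```text
t: 12.35
ee_pos: [574.6, 13.5, 64.7]
orientation: [3.041, -0.787, 0.0]
ft_force: [1.6, -1.4, -0.1]
width: 9.2
grasp_force: 30.0
```

```bash
python3 -c "
from h import *
st()"
```

```text
{'t': 12.35, 'ee_pos': [574.565, 13.483, 64.7], 'ft_force': [1.636, -1.371, -0.096], 'moment': [-0.215, -0.041, 0.034], 'width': 9.194, 'grasp_force': 30.0} theta -119.0
```

Request:
apply_moves([
  {"tx":0,"ty":0,"tz":0,"spin":-0.5},
  {"tx":0,"ty":0,"tz":0,"spin":-1},
  {"tx":0,"ty":0,"tz":0,"spin":-1.5},
  {"tx":0,"ty":0,"tz":0,"spin":-2},
  {"tx":0,"ty":0,"tz":0,"spin":-2.5},
  {"tx":0,"ty":0,"tz":0,"spin":-3},
  {"tx":0,"ty":0,"tz":0,"spin":-3},
  {"tx":0,"ty":0,"tz":0,"spin":-3},
])

```text
t: 13.15
ee_pos: [574.5, 13.5, 64.7]
orientation: [-3.019, 0.868, 0.0]
ft_force: [1.2, -1.3, -0.3]
width: 9.2
grasp_force: 30.0
```

```bash
python3 -c "
from h import *
st()"
```

```text
{'t': 13.15, 'ee_pos': [574.501, 13.517, 64.687], 'ft_force': [1.211, -1.301, -0.278], 'moment': [-0.188, -0.028, 0.063], 'width': 9.155, 'grasp_force': 30.0} theta 237.9
```

Request:
apply_moves([
  {"tx":0,"ty":0,"tz":0,"spin":-0.7},
  {"tx":0,"ty":0,"tz":0,"spin":-1.4},
  {"tx":0,"ty":0,"tz":0,"spin":-2.1},
  {"tx":0,"ty":0,"tz":0,"spin":-2.8},
  {"tx":0,"ty":0,"tz":0,"spin":-3.5},
  {"tx":0,"ty":0,"tz":0,"spin":-4},
  {"tx":0,"ty":0,"tz":0,"spin":-4},
  {"tx":0,"ty":0,"tz":0,"spin":-4},
])

```text
t: 13.95
ee_pos: [574.5, 13.6, 64.7]
orientation: [-2.987, 0.972, -0.0]
ft_force: [0.7, -0.3, 0.4]
width: 9.7
grasp_force: 30.1
```

```bash
python3 -c "
from h import *
st();im=ctrl.get_image('scene')[140:240,170:270,::-1];cv2.imwrite('pics/t3.png',cv2.resize(im,(600,600),interpolation=cv2.INTER_CUBIC))"
```

```text
{'t': 13.95, 'ee_pos': [574.546, 13.596, 64.684], 'ft_force': [0.682, -0.323, 0.396], 'moment': [-0.08, -0.033, 0.059], 'width': 9.708, 'grasp_force': 30.057} theta 233.9
```

View pics/t3.png

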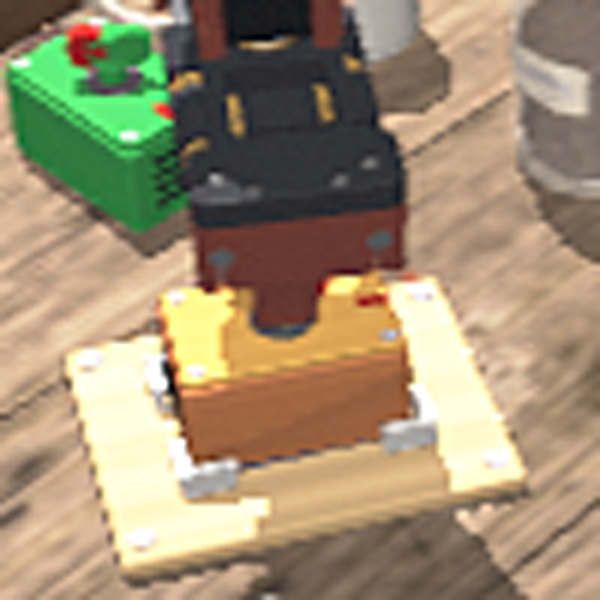

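Request:
apply_moves([
  {"tx":0,"ty":0,"tz":0,"spin":-0.7},
  {"tx":0,"ty":0,"tz":0,"spin":-1.4},
  {"tx":0,"ty":0,"tz":0,"spin":-2.1},
  {"tx":0,"ty":0,"tz":0,"spin":-2.8},
  {"tx":0,"ty":0,"tz":0,"spin":-3.5},
  {"tx":0,"ty":0,"tz":0,"spin":-4},
  {"tx":0,"ty":0,"tz":0,"spin":-4},
  {"tx":0,"ty":0,"tz":0,"spin":-4},
])

```text
t: 14.8
ee_pos: [574.8, 13.5, 64.8]
orientation: [-2.951, 1.076, -0.001]
ft_force: [3.4, 1.6, -0.1]
width: 10.2
grasp_force: 31.5
```

```bash
python3 -c "
from h import *
st()"
```

```text
{'t': 14.8, 'ee_pos': [574.756, 13.543, 64.777], 'ft_force': [3.372, 1.623, -0.118], 'moment': [0.198, -0.383, 0.426], 'width': 10.154, 'grasp_force': 31.464} theta 229.9
```

Moment jumped to 0.43 N m: hard stop. Release, rise, and look.

Request:
apply_moves([
  {"tx":0,"ty":0,"tz":0,"spin":0},
  {"tx":0,"ty":0,"tz":0,"spin":0},
  {"tx":0,"ty":0,"tz":0,"spin":0},
  {"tx":0,"ty":0,"tz":0,"spin":0},
  {"tx":0,"ty":0,"tz":0,"spin":0},
  {"tx":0,"ty":0,"tz":0,"spin":0},
  {"tx":0,"ty":0,"tz":0,"spin":0},
  {"tx":0,"ty":0,"tz":0,"spin":0},
], gripper=-1)

```text
t: 15.6
ee_pos: [574.5, 13.5, 64.7]
orientation: [-2.951, 1.076, 0.0]
ft_force: [-0.5, -1.2, 0.6]
width: 70.3
grasp_force: 0.0
```

Request:
apply_moves([
  {"tx":0,"ty":0,"tz":0.02,"spin":2},
  {"tx":0,"ty":0,"tz":0.06,"spin":5},
  {"tx":0,"ty":0,"tz":0.1,"spin":8},
  {"tx":0,"ty":0,"tz":0.13,"spin":11},
  {"tx":-0.03,"ty":0.03,"tz":0.15,"spin":11},
  {"tx":-0.06,"ty":0.06,"tz":0.15,"spin":11},
  {"tx":-0.09,"ty":0.09,"tz":0.15,"spin":11},
  {"tx":-0.12,"ty":0.12,"tz":0.15,"spin":11},
])

```text
t: 16.4
ee_pos: [453.3, 134.3, 215.0]
orientation: [-3.04, 0.789, -0.001]
ft_force: [-0.4, 0.6, -0.2]
width: 87.7
grasp_force: 0.0
```

Run:
```python
from h import *
st(); out=[]
for n,(x,y,w,hh) in {'scene':(185,160,70,80),'top':(195,165,60,70)}.items():
    im=ctrl.get_image(n)[:,:,::-1].copy()
    cv2.imwrite(f'pics/{n}1.png',im)
    out.append(cv2.resize(im[y:y+hh,x:x+w],(400,480),interpolation=cv2.INTER_CUBIC))
    for r in ctrl.outline_of('nest',n)[:1]:
        print(n,cv2.minAreaRect(np.array([at_z(n,p,10)[:2] for p in np.argwhere(r['pixels'])[:,::-1]],np.float32)))
    for r in ctrl.pinpoint('movement',n): print(n,r['score'],at_z(n,r['uv'],12).round(1))
cv2.imwrite('pics/after.png',np.hstack(out))
```

```text
{'t': 16.4, 'ee_pos': [453.28, 134.317, 214.992], 'ft_force': [-0.403, 0.583, -0.207], 'moment': [0.03, 0.16, -0.011], 'width': 87.741, 'grasp_force': 0.0} theta 240.9
scene ((571.3382568359375, 9.896774291992188), (120.248046875, 151.60926818847656), 61.396141052246094)
scene 0.95 [573.   23.1  12. ]
scene 0.83 [466.5 182.3  12. ]
scene 0.75 [631.6 177.2  12. ]
scene 0.6 [619.   58.5  12. ]
top ((571.3674926757812, 12.289535522460938), (117.95391845703125, 151.1058807373047), 60.78154373168945)
top 0.63 [627.8 173.4  12. ]
top 0.59 [576.3  17.1  12. ]
top 0.41 [462.7 184.7  12. ]
```

View pics/after.png

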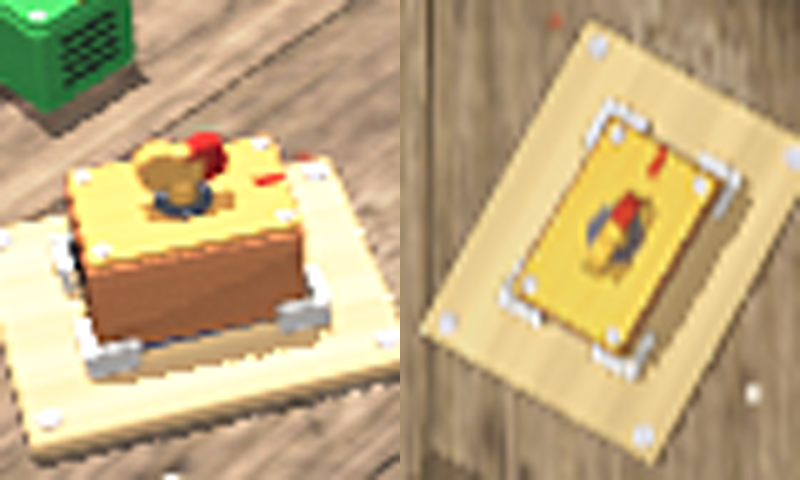

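Red ear is at scene (221,185) / top (230,195), pointing at the red mark at top (233,188); the case is seated squarely. Fully wound, so now grasp the case.

Request:
apply_moves([
  {"tx":0.03,"ty":-0.03,"tz":0,"spin":0},
  {"tx":0.06,"ty":-0.06,"tz":0,"spin":0},
  {"tx":0.09,"ty":-0.09,"tz":0,"spin":0},
  {"tx":0.11,"ty":-0.11,"tz":0,"spin":0},
  {"tx":0.12,"ty":-0.12,"tz":-0.02,"spin":0},
  {"tx":0.12,"ty":-0.12,"tz":-0.06,"spin":0},
  {"tx":0.12,"ty":-0.12,"tz":-0.1,"spin":0},
  {"tx":0.12,"ty":-0.12,"tz":-0.12,"spin":0},
])

```text
t: 17.5
ee_pos: [573.4, 11.8, 91.1]
orientation: [3.039, -0.792, -0.006]
ft_force: [-0.5, -1.1, 0.5]
width: 87.8
grasp_force: 0.0
```

Request:
apply_moves([
  {"tx":0,"ty":0,"tz":-0.015,"spin":0},
  {"tx":0,"ty":0,"tz":-0.03,"spin":0},
  {"tx":0,"ty":0,"tz":-0.043,"spin":0},
  {"tx":0,"ty":0,"tz":-0.055,"spin":0},
  {"tx":0,"ty":0,"tz":-0.065,"spin":0},
  {"tx":0,"ty":0,"tz":-0.072,"spin":0},
  {"tx":0,"ty":0,"tz":-0.076,"spin":0},
  {"tx":0,"ty":0,"tz":-0.076,"spin":0},
])

```text
t: 18.3
ee_pos: [574.4, 13.6, 18.4]
orientation: [3.041, -0.788, -0.001]
ft_force: [-0.5, -0.7, 0.2]
width: 87.8
grasp_force: 0.0
```

Request:
apply_moves([
  {"tx":0,"ty":0,"tz":0,"spin":0},
  {"tx":0,"ty":0,"tz":0,"spin":0},
  {"tx":0,"ty":0,"tz":0,"spin":0},
  {"tx":0,"ty":0,"tz":0,"spin":0},
  {"tx":0,"ty":0,"tz":0,"spin":0},
  {"tx":0,"ty":0,"tz":0,"spin":0},
  {"tx":0,"ty":0,"tz":0,"spin":0},
  {"tx":0,"ty":0,"tz":0,"spin":0},
], gripper=1)

```text
t: 19.1
ee_pos: [574.6, 13.6, 18.9]
orientation: [-3.041, 0.788, -0.0]
ft_force: [-1.1, 0.8, 5.0]
width: 54.3
grasp_force: 29.7
```

```bash
python3 -c "
from h import *
st()"
```

```text
{'t': 19.1, 'ee_pos': [574.641, 13.586, 18.901], 'ft_force': [-1.121, 0.772, 4.995], 'moment': [0.172, 0.327, 0.036], 'width': 54.281, 'grasp_force': 29.692} theta 240.9
```

Width 54.3 mm at about 30 N: well gripped. Lift slowly at first, then to about 150 mm.

Request:
apply_moves([
  {"tx":0,"ty":0,"tz":0.002,"spin":0},
  {"tx":0,"ty":0,"tz":0.005,"spin":0},
  {"tx":0,"ty":0,"tz":0.009,"spin":0},
  {"tx":0,"ty":0,"tz":0.014,"spin":0},
  {"tx":0,"ty":0,"tz":0.02,"spin":0},
  {"tx":0,"ty":0,"tz":0.027,"spin":0},
  {"tx":0,"ty":0,"tz":0.035,"spin":0},
  {"tx":0,"ty":0,"tz":0.043,"spin":0},
])

```text
t: 19.9
ee_pos: [574.5, 13.5, 62.5]
orientation: [3.041, -0.788, 0.0]
ft_force: [0.1, 0.3, -3.8]
width: 54.1
grasp_force: 29.7
```

Request:
apply_moves([
  {"tx":0,"ty":0,"tz":0.012,"spin":0},
  {"tx":0,"ty":0,"tz":0.027,"spin":0},
  {"tx":0,"ty":0,"tz":0.045,"spin":0},
  {"tx":0,"ty":0,"tz":0.063,"spin":0},
  {"tx":0,"ty":0,"tz":0.081,"spin":0},
  {"tx":0,"ty":0,"tz":0.096,"spin":0},
  {"tx":0,"ty":0,"tz":0.106,"spin":0},
  {"tx":0,"ty":0,"tz":0.11,"spin":0},
])

```text
t: 20.7
ee_pos: [575.0, 13.5, 173.1]
orientation: [-3.041, 0.788, -0.003]
ft_force: [0.0, 0.4, -3.8]
width: 54.4
grasp_force: 29.7
```

Request:
apply_moves([
  {"tx":0,"ty":0,"tz":0,"spin":0},
  {"tx":0,"ty":0,"tz":0,"spin":0},
  {"tx":0,"ty":0,"tz":0,"spin":0},
  {"tx":0,"ty":0,"tz":0,"spin":0},
  {"tx":0,"ty":0,"tz":0,"spin":0},
  {"tx":0,"ty":0,"tz":0,"spin":0},
  {"tx":0,"ty":0,"tz":0,"spin":0},
  {"tx":0,"ty":0,"tz":0,"spin":0},
])

```text
t: 21.5
ee_pos: [574.5, 13.5, 171.6]
orientation: [-3.041, 0.788, 0.0]
ft_force: [-0.0, 0.4, -4.6]
width: 54.2
grasp_force: 29.7
```

```bash
python3 -c "
from h import *
o=st();print(o['qvel'].round(3),o['orientation'])
im=ctrl.get_image('scene')[80:240,150:310,::-1];cv2.imwrite('pics/hold.png',cv2.resize(im,(600,600),interpolation=cv2.INTER_CUBIC))"
```

```text
{'t': 21.5, 'ee_pos': [574.501, 13.511, 171.621], 'ft_force': [-0.041, 0.427, -4.575], 'moment': [0.037, 0.142, -0.032], 'width': 54.182, 'grasp_force': 29.712} theta 240.9
[-0.001  0.    -0.001  0.    -0.    -0.001] [-3.04105923e+00  7.88366286e-01  1.40680841e-04]
```

View pics/hold.png

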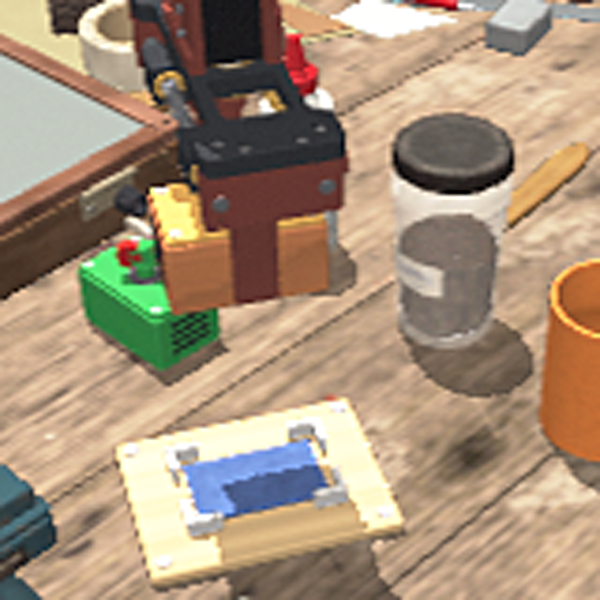

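The movement is held level by its case at ~(215,150), about 150 mm above the empty nest pad. The bystanders in view stand untouched.

```bash
python3 -c "
from workcell import ctrl
print(ctrl.close_job())"
```

```text
the job is handed in; nothing more can be done
None
```

The movement is wound to its hard stop with the red ear at the red mark, and the arm is holding it level by its case about 15 cm above the nest; I handed the job in at about 22 s, and no result came back.

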